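Reset the swivel vise to the red marker

TASK

Loosen the clamp lever of the small swivel vise fully, swing the vise head by its brass post until its pointer stands at the red marker on the dial (not the blue one), then swing the lever back to clamp the head tight there, and let go. Never force the head round while it is clamped.

Things in the scene. Friction and masses are not known exactly. Their poses are not given: they have to be found in the camera images.
- vise_base: Fixed round base of the vise, an aluminium dial 196 mm across, 18 mm high. Origin on the head's upright swivel axis, at bench level; z up, -x is the dial's front. The clamp lever's upright pivot is at x 0, y +78 mm in this frame (grey block on the dial's edge). To its right a black flexible shaft hangs over the bench: reach for the vise from the robot side, not sweeping in from the right.
- post_grip (a point): Grip point of the upright brass post on the head's tail: 18 mm in diameter, top 86 mm above the bench, this point at 70 mm, green tail below it at 44 mm. It is 62 mm from the swivel axis and circles it as the head swings. The black pointer lies under it, on the line from the swivel axis through the post. Axes turn with the head: x from post to swivel axis, z up.
- lever_grip (a point): Grip point of the upright black knob at the end of the clamp lever: 18 mm in diameter, top 85 mm above the bench, this point at 70 mm, the lever's arm below it at 45 mm. It is 60 mm from the lever's upright pivot and circles it.
- clamp_lever (a joint): Turn of the clamp lever, rad. 0 = tight (stop); it grows as the lever is swung counterclockwise seen from above, to 1.2 = fully loose (stop). It turns with friction (0.2 N m, 3.5 N at the knob) and stays where it is left.
- red_marker_top (a point): Top centre of the red round magnet button (12 mm in diameter, 6 mm high, its top 24 mm above the bench) on the dial, 68 to 88 mm from the swivel axis, fixed. A blue button of the same size lies on the other side of the dial's front and does not count.
- vise_head (a joint): Swing of the vise head (green jaws, 76 mm high) about the swivel axis, rad; 0 = post at the dial's front (-x of vise_base), positive counterclockwise seen from above, range 1.25 either way. It turns with friction (0.35 N m, 6 N at the post, somewhat more when swung fast) and stays where it is left. It must not be swung while the clamp lever is below 0.3 rad.

How it is judged:
On the way, in this order (a step that is already met when the one before it is completed fails the run):
1. the clamp lever is swung well loose (0.6 rad or more) (value of joint clamp_lever above 0.6 rad), for 0.1 s.
2. with the clamp loose, the head's pointer is brought to the red marker (value of joint clamp_lever above 0.4 rad and y of red_marker_top in the frame of post_grip between -0.014 and 0.014 m and x of red_marker_top in the frame of post_grip below 0.03 m), for 0.2 s.
At the end, for the whole second after the job is handed in: The head's pointer line passes within 14 mm of the centre of the red marker (about 10 degrees), and the clamp lever is tight (within 0.2 rad of its tight stop) (value of joint clamp_lever below 0.2 rad and y of red_marker_top in the frame of post_grip between -0.014 and 0.014 m and x of red_marker_top in the frame of post_grip below 0.03 m); the robot touches nothing.
It fails at once if the head is swung (faster than 0.15 rad/s) while the clamp is tight ((value of joint clamp_lever below 0.3 rad and velocity of joint vise_head above 0.15 rad/s) or (value of joint clamp_lever below 0.3 rad and velocity of joint vise_head below -0.15 rad/s)).
It also fails if it takes over 64 s, if anything falls off the work surface, if the arm or the gripper's body presses on something with over 40 N, if the wrist force passes 120 N, or if a joint passes its speed limit or range.

ROBOT

A 6-joint arm with a two-finger parallel gripper is mounted at the origin on a cart in front of the work surface, level with it; the furniture and walls round the work are solid. World frame = base frame: x ahead of the robot, y to its left, z up, the work surface at z = 0. Lengths are in m, angles in rad, forces in N, time in s.
With the tool pointing down it reaches from about 0.375 to 0.975 m from the base axis. Payload 3.8 kg.
Tool frame: the origin (TCP) lies midway between the tips of the shut fingers; the grasp point (between the pads) lies 19 mm behind it; z points along the fingers, y is the direction in which the jaws open and shut (so a half turn about z gives the same grasp; the last joint's range is limited). The gripper opens to 88 mm and grips with 3 to 60 N. Pads are 18 mm wide; open, the fingers measure 123 mm over their backs; the gripper's body (75 mm by 187 mm) begins 45 mm behind the grasp point.
Start: joints at [1.195, 0.264, 1.604, -0, 1.274, -0.037], TCP at [0.224, 0.637, 0.239] pointing down, gripper open.
Joint ranges: [-2.63, 2.63], [-0.94, 2.18], [0.31, 2.57], [-1.31, 4.45], [0, 2.66], [-2.55, 2.55]. Speed limits (rad/s): [2.57, 2.57, 3.14, 3.14, 3.14, 3.14].

INTERFACE

Orientations are given as a unit quaternion [x, y, z, w].
In Python, from bench import * gives the robot as it stands.
- The arm moves only by the tool arm_command, never from a script. Its argument "motion" is a list of rows, each a list of 5 numbers: the shift along the tool's x, y, z in mm, then the turn about the tool's z in degrees, then the finger opening in mm, from 0 to 88.1. In form: [[x, y, z, yaw, hand], ...]. A call has 1 to 8 rows; each row is the pose to reach, as a shift and turn from the pose commanded when the call began, along the tool's axes at that moment; what a row does not reach only later rows make up. A row lasts 1/10 s, in which the tool goes at most 50 mm and 8.59 degrees, less where a joint would pass 70% of its speed; a pose out of reach is approached as far as the arm can. A call with a gripper value outside its range is refused whole. The fingers move at their own pace and stop on an object; the grip force is fixed at half the most. Time passes only in rows, so rows that repeat a pose let the fingers close. It gives the time, the measured TCP pose, the force and the opening at its end, in the units of the state.
- get_obs(): the state, without advancing time (a new reading comes with each control period).
- capture(name): name is "scene" or "side" or "wrist"; returns a dict with "color" (400x640x3 uint8, red, green, blue), "z_map" (400x640 float32, m along the optical axis (not along the pixel's ray), 0 where there is no reading), "vertical_fov" (degrees; the focal length in pixels is half the picture's height over the tangent of half this angle, whatever the lens; pixels are square), "cx", "cy" (the principal point, pixels), "dist" ([k1, k2, p1, p2, k3] as OpenCV has them; the pictures are not rectified), "T" (4x4, takes a point from camera to world coordinates); the wrist camera has in their place "hand_eye" (4x4, takes a point from camera to tool coordinates, whose origin is the TCP and whose axes are the flange's). Camera axes: x right, y up, looking along -z (the intrinsics and any distortion apply to the point x, -y, -z); pixel columns grow to the right and rows downward; lengths in m; the calibration is good to about 2 mm. A picture is of the moment at which its call begins: read the wrist's pose just before it.
- job_done(): hands the job in, once; it reports no verdict.
The state is a dict: "clock": time; "joint_positions": joint angles; "qd": joint speeds; "joint_torque": joint torques, N m; "tool_pos": TCP position; "tool_rot": TCP orientation; "wrist_force": force on the tool from outside, world axes, zero at the start; "wrist_torque": the same for the moment, N m; "opening": opening from 0.0 (shut) to 1.0 (fully open).
Only numpy, scipy, OpenCV 4.12 (cv2) and the standard library are available. Lean on these libraries where they do the work, as an engineer would, in place of code of your own. Each camera call takes 0.05 s, during which the arm holds its last target. There are 200 camera calls.

## Working session

There is one attempt and no reset: what is moved stays moved. The work goes in short steps, Python scripts to look and compute and a tool call to move; the robot and the scene stay as the last step left them, time stands still between calls to the robot, and variables do not carry over. Pictures are saved under pics/ and viewed, about 8 in all and at most 12, crops included, and the job is handed in when it is done.

Besides the shell and the picture viewer there is one more tool, called as name([rows], argument=value, ...), one row to a line, values as JSON. arm_command: Moves the arm, as the interface text tells. Its arguments: {"type":"object","properties":{"motion":{"type":"array"}},"required":["motion"]}

```bash
mkdir -p pics; cat > h.py <<'E'
from bench import *
import numpy as np, cv2
from scipy.spatial.transform import Rotation as R
def cap(n):
    o=get_obs(); c=capture(n); c['K']=None
    f=200/np.tan(np.radians(c['vertical_fov'])/2)
    c['K']=np.array([[f,0,c['cx']],[0,f,c['cy']],[0,0,1]])
    if 'T' not in c:
        T=np.eye(4);T[:3,:3]=R.from_quat(o['tool_rot']).as_matrix();T[:3,3]=o['tool_pos'];c['T']=T@c['hand_eye']
    return c
def save(c,p): cv2.imwrite(p,c['color'][:,:,::-1])
def ray(c,px):
    q=cv2.undistortPoints(np.array([[px]],float),c['K'],np.array(c['dist'],float))[0,0]
    d=c['T'][:3,:3]@np.array([q[0],-q[1],-1]); return c['T'][:3,3],d
def atz(c,px,z):
    o,d=ray(c,px); return o+d*(z-o[2])/d[2]
def depthpt(c,px):
    o,d=ray(c,px); return o+d*c['z_map'][int(px[1]),int(px[0])]
def tri(cs,ps):
    A=np.zeros((3,3));b=np.zeros(3)
    for c,p in zip(cs,ps):
        o,d=ray(c,p);d=d/np.linalg.norm(d);M=np.eye(3)-np.outer(d,d);A+=M;b+=M@o
    return np.linalg.solve(A,b)
E
python3 - <<'E'
from h import *
import pickle
o=get_obs();print(o)
a={n:cap(n) for n in('scene','side','wrist')}
pickle.dump(a,open('a.pkl','wb'))
for n in a: print(n,a[n]['T'].round(3).tolist(),a[n]['dist'])
im=np.vstack([np.hstack([a['scene']['color'],a['side']['color']])])
for n in a: save(a[n],f'pics/{n}0.png')
E
```

```text
{'clock': 0.0, 'joint_positions': array([ 1.19510383e+00,  2.64724395e-01,  1.60536966e+00,  1.12356694e-06,
        1.27369975e+00, -3.69033824e-02]), 'qd': array([ 0.00154994,  0.00110581,  0.00040075, -0.00109001, -0.00099314,
       -0.00038553]), 'joint_torque': array([ 1.21569765e-04, -5.02112281e+01, -3.56878746e+01,  7.29167671e-02,
        2.93604098e-02, -2.02471679e-04]), 'tool_pos': array([0.22407534, 0.63596783, 0.23740973]), 'tool_rot': array([ 1.68585666e-01,  9.85686391e-01, -1.07712675e-03, -2.25964579e-04]), 'wrist_force': array([ 0.35593401, -0.18942864, -1.09023416]), 'wrist_torque': array([-0.02918317, -0.02389766,  0.01164972]), 'opening': 1.0012960505541069}
scene [[-0.701, 0.423, -0.574, 0.073], [-0.713, -0.418, 0.563, 0.393], [-0.002, 0.804, 0.595, 0.594], [0.0, 0.0, 0.0, 1.0]] [-0.00067314  0.          0.          0.          0.        ]
side [[0.998, -0.04, 0.047, 0.596], [0.062, 0.657, -0.751, -0.738], [-0.001, 0.753, 0.658, 0.638], [0.0, 0.0, 0.0, 1.0]] [0.01534394 0.         0.         0.         0.        ]
wrist [[0.332, -0.908, -0.254, 0.16], [0.943, 0.32, 0.091, 0.66], [-0.001, -0.269, 0.963, 0.383], [0.0, 0.0, 0.0, 1.0]] [0.00937524 0.         0.         0.         0.        ]
```

View pics/scene0.png

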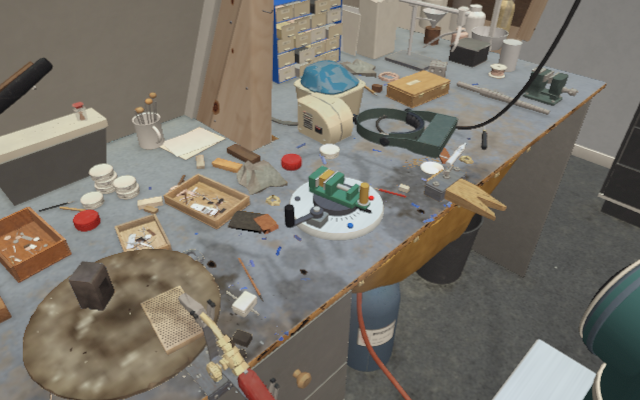

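View pics/side0.png

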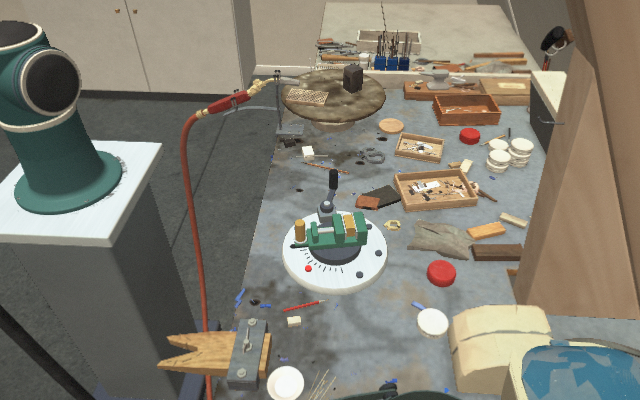

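The scene view shows the vise at about (335,205): knob (290,213), post (364,190), red button near (370,198), blue near (350,226). In the side view the post is at (300,230), knob (333,178) and red (308,268). Next: enlarged crops.

```bash
python3 - <<'E'
from h import *
import pickle
a=pickle.load(open('a.pkl','rb'))
s=a['scene']['color'][155:245,275:395];d=a['side']['color'][160:300,270:400]
s=cv2.resize(s,None,fx=3.2,fy=3.2,interpolation=2);d=cv2.resize(d,None,fx=3,fy=3,interpolation=2)
H=max(s.shape[0],d.shape[0]);im=np.zeros((H,s.shape[1]+d.shape[1],3),np.uint8)
im[:s.shape[0],:s.shape[1]]=s;im[:d.shape[0],s.shape[1]:]=d
cv2.imwrite('pics/crop.png',im[:,:,::-1]);print(s.shape)
for n,p in [('scene',(290,213)),('scene',(364,190)),('side',(333,175)),('side',(300,228)),('side',(308,268)),('scene',(370,198)),('scene',(350,226))]:print(n,p,depthpt(a[n],p).round(3))
E
```

```text
(288, 384, 3)
scene (290, 213) [ 0.565 -0.03   0.078]
scene (364, 190) [ 0.517 -0.176  0.079]
side (333, 175) [ 0.573 -0.043  0.079]
side (300, 228) [ 0.523 -0.192  0.08 ]
side (308, 268) [ 0.539 -0.232  0.023]
scene (370, 198) [ 0.538 -0.224  0.024]
scene (350, 226) [ 0.506 -0.128  0.025]
```

View pics/crop.png

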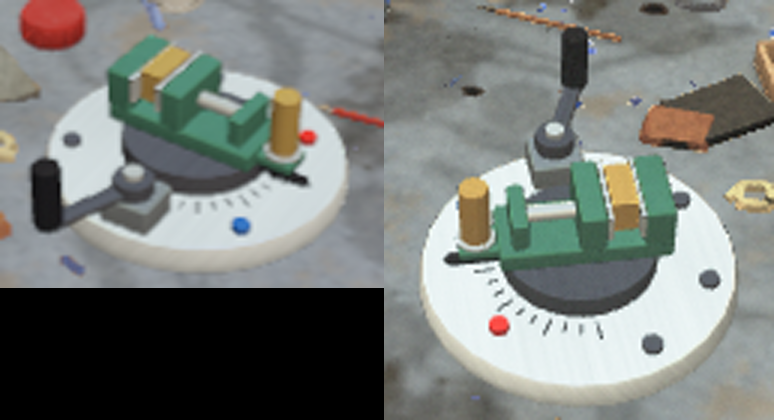

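```bash
python3 - <<'E'
from h import *
import pickle
from scipy.optimize import least_squares
a=pickle.load(open('a.pkl','rb'));cs=[a['scene'],a['side']]
P={}
for n,p in dict(knobtop=[(289,206.2),(333,171)],posttop=[(364.7,184.4),(299.7,221)],red=[(371.5,197.8),(308.3,268.3)],piv=[(316.6,208.7),(326.3,204.3)]).items():
    P[n]=tri(cs,p);print(n,P[n].round(4),[np.linalg.norm(np.cross(ray(c,q)[1]/np.linalg.norm(ray(c,q)[1]),P[n]-ray(c,q)[0])).round(4) for c,q in zip(cs,p)])
    print([atz(c,q,P[n][2]).round(4) for c,q in zip(cs,p)])
# dial centre: white pixels at z~.018
for c,lo,hi in ((cs[0],(270,150),(400,250)),(cs[1],(260,190),(405,310))):
    pts=[]
    for v in range(lo[1],hi[1]):
        for u in range(lo[0],hi[0]):
            if c['color'][v,u].min()>185:
                q=depthpt(c,(u,v))
                if .012<q[2]<.026: pts.append(q)
    pts=np.array(pts);h=cv2.convexHull(pts[:,:2].astype(np.float32))[:,0]
    r=least_squares(lambda x:np.hypot(*(h-x).T)-.097,h.mean(0),loss='soft_l1',f_scale=.002)
    print('centre',r.x.round(4),len(pts),np.median(pts[:,2]).round(4),np.abs(r.fun).mean())
E
```

```text
knobtop [ 0.5733 -0.0367  0.0845] [np.float64(0.0011), np.float64(0.0011)]
[array([ 0.5747, -0.0367,  0.0845]), array([ 0.5725, -0.0378,  0.0845])]
posttop [ 0.5217 -0.1822  0.0869] [np.float64(0.0001), np.float64(0.0001)]
[array([ 0.5216, -0.1822,  0.0869]), array([ 0.5218, -0.1821,  0.0869])]
red [ 0.5391 -0.2304  0.0208] [np.float64(0.0002), np.float64(0.0002)]
[array([ 0.5389, -0.2304,  0.0208]), array([ 0.5393, -0.2302,  0.0208])]
piv [ 0.5638 -0.097   0.051 ] [np.float64(0.0011), np.float64(0.0011)]
[array([ 0.5652, -0.097 ,  0.051 ]), array([ 0.5629, -0.0979,  0.051 ])]
centre [ 0.5854 -0.1726] 1708 0.0184 0.02520653495412867
centre [ 0.5812 -0.172 ] 3287 0.0182 0.001969630255404711
```

```bash
cat >> h.py <<'E'
def plan(target,yaw,n):
    """rows to world TCP target with tool y axis at world angle yaw (deg), in n steps"""
    o=get_obs();r=R.from_quat(o['tool_rot']).as_matrix();p=np.array(o['tool_pos'])
    d=r.T@(np.array(target)-p)*1000
    y0=np.degrees(np.arctan2(r[1,1],r[0,1])); w=(y0-yaw+90)%180-90
    print('tcp',p.round(4),'yaw',y0.round(1),'q6',o['joint_positions'][5].round(2),'F',o['wrist_force'].round(1),'open',round(o['opening']*88.1,1),'t',o['clock'])
    print('total',d.round(1),w.round(1))
    for i in range(1,n+1): print((d*i/n).round(0),(w*i/n).round(1))
E
python3 - <<'E'
from h import *
import pickle
a=pickle.load(open('a.pkl','rb'));c=a['scene']
for p in [(575,8),(560,45),(535,85),(505,118),(480,127),(462,125),(440,130),(420,140),(370,120),(380,135),(345,110),(435,168),(475,195)]: print(p,depthpt(c,p).round(3))
r=np.diag([1,1,1]);plan([.573,-.037,.2],99,8)
print(a['wrist']['hand_eye'].round(3))
E
```

```text
(575, 8) [ 0.373 -0.573  0.364]
(560, 45) [ 0.963 -2.42  -0.279]
(535, 85) [ 0.536 -0.964  0.048]
(505, 118) [ 0.535 -0.805 -0.001]
(480, 127) [ 0.517 -0.617  0.048]
(462, 125) [ 0.594 -0.677  0.002]
(440, 130) [ 0.585 -0.548  0.04 ]
(420, 140) [ 0.59  -0.47   0.041]
(370, 120) [ 0.788 -0.525  0.001]
(380, 135) [ 0.687 -0.441  0.027]
(345, 110) [ 0.774 -0.404  0.078]
(435, 168) [ 0.524 -0.443  0.004]
(475, 195) [ 0.392 -0.386  0.024]
tcp [0.2241 0.6361 0.2377] yaw 70.6 q6 -0.04 F [ 0.7 -0.1 -0.2] open 88.3 t 0.15
total [-552.7 -518.8   38.5] -28.4
[-69. -65.   5.] -3.6
[-138. -130.   10.] -7.1
[-207. -195.   14.] -10.7
[-276. -259.   19.] -14.2
[-345. -324.   24.] -17.8
[-415. -389.   29.] -21.3
[-484. -454.   34.] -24.9
[-553. -519.   39.] -28.4
[[-0.     0.963  0.269  0.069]
 [ 1.     0.    -0.001  0.001]
 [-0.001  0.269 -0.963 -0.146]
 [ 0.     0.     0.     1.   ]]
```

arm_command([
  [-35,-32,2,8,88],
  [-70,-65,5,16,88],
  [-104,-97,7,24,88],
  [-138,-130,10,32,88],
  [-173,-162,12,40,88],
  [-207,-195,14,48,88],
  [-242,-227,17,56,88],
  [-276,-259,19,64,88],
])

```text
clock: 0.95
tool_pos: [0.3989, 0.2987, 0.2194]
tool_rot: [0.667, 0.745, -0.0, 0.0]
wrist_force: [1.4, -0.1, -0.5]
opening: 0.996
```

```bash
sed -i 's/; w=(y0-yaw+90)%180-90/; w=y0-yaw/' h.py; python3 -c "
from h import *
plan([.573,-.037,.18],-9,8)"
```

```text
tcp [0.3989 0.2987 0.2194] yaw 6.3 q6 0.48 F [ 1.4 -0.1 -0.5] open 87.7 t 0.95
total [-352.7  136.4   39.4] 15.3
[-44.  17.   5.] 1.9
[-88.  34.  10.] 3.8
[-132.   51.   15.] 5.7
[-176.   68.   20.] 7.6
[-220.   85.   25.] 9.5
[-265.  102.   30.] 11.5
[-309.  119.   35.] 13.4
[-353.  136.   39.] 15.3
```

arm_command([
  [-44,17,5,2,56],
  [-88,34,10,4,56],
  [-132,51,15,6,56],
  [-176,68,20,8,56],
  [-220,85,25,10,56],
  [-264,102,30,12,56],
  [-308,119,35,14,56],
  [-353,136,40,15,56],
])

```text
clock: 1.75
tool_pos: [0.5746, -0.0363, 0.1793]
tool_rot: [0.758, 0.653, 0.0, -0.0]
wrist_force: [0.2, 0.7, 0.4]
opening: 0.636
```

arm_command([
  [0,0,0,0,56],
  [0,0,0,0,56],
])

```text
clock: 1.95
tool_pos: [0.5739, -0.0354, 0.1789]
tool_rot: [0.758, 0.652, -0.0, -0.001]
wrist_force: [0.4, 0.3, 0.5]
opening: 0.632
```

```bash
python3 -c "
from h import *
c=cap('wrist');save(c,'pics/w1.png')
import pickle;pickle.dump(c,open('w1.pkl','wb'))
plan([.573,-.037,.052],-9,6)"
```

```text
tcp [ 0.5736 -0.0344  0.1792] yaw -8.5 q6 0.04 F [-0.2 -0.  -0.1] open 55.9 t 2.0
total [ -2.7  -0.  127.2] 0.5
[-0. -0. 21.] 0.1
[-1. -0. 42.] 0.2
[-1. -0. 64.] 0.3
[-2. -0. 85.] 0.4
[ -2.  -0. 106.] 0.4
[ -3.  -0. 127.] 0.5
```

View pics/w1.png

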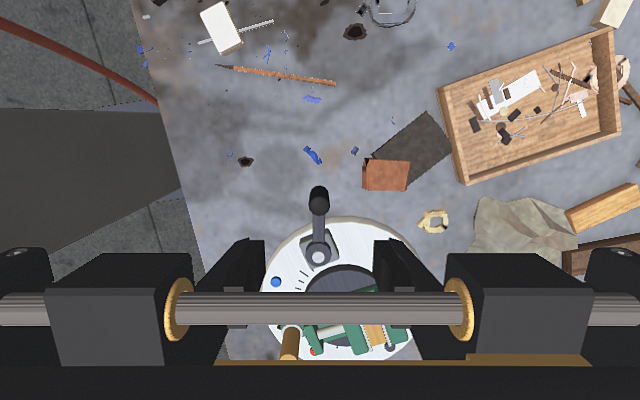

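```bash
python3 -c "
from h import *
import pickle;c=pickle.load(open('w1.pkl','rb'))
for v in range(184,216,4): print(v,depthpt(c,(319,v)).round(4))
v=204
print([depthpt(c,(u,202)).round(3).tolist() for u in range(304,336,2)])
print('piv',depthpt(c,(319,257)),'blue',depthpt(c,(276,282)))
"
```

```text
184 [ 0.5747 -0.035  -0.001 ]
188 [ 0.576  -0.0272  0.0534]
192 [ 0.576  -0.0269  0.0702]
196 [ 0.576  -0.0275  0.0816]
200 [ 0.5755 -0.0306  0.0825]
204 [ 0.5751 -0.0334  0.0843]
208 [ 0.5746 -0.0366  0.0852]
212 [ 0.5741 -0.0401  0.0845]
[[0.555, -0.053, -0.001], [0.558, -0.053, -0.001], [0.56, -0.053, -0.002], [0.568, -0.031, 0.084], [0.57, -0.031, 0.085], [0.571, -0.031, 0.085], [0.573, -0.032, 0.084], [0.574, -0.032, 0.084], [0.576, -0.032, 0.084], [0.578, -0.032, 0.084], [0.579, -0.032, 0.084], [0.581, -0.033, 0.084], [0.583, -0.033, 0.084], [0.584, -0.056, 0.0], [0.586, -0.057, -0.001], [0.588, -0.057, 0.001]]
piv [ 0.56582546 -0.09467554  0.05327958] blue [ 0.51273936 -0.13097392  0.02423491]
```

The wrist view shows the knob top at (319,203). Its depth gives (0.575,-0.036,0.085), which agrees with the two fixed cameras, so I'm descending and gripping.

arm_command([
  [-1,1,30,0,50],
  [-1,1,60,0,50],
  [-1,1,90,0,50],
  [-1,1,110,0,50],
  [-1,1,126,0,50],
  [-1,1,126,0,50],
])

```text
clock: 2.6
tool_pos: [0.5726, -0.0341, 0.0515]
tool_rot: [0.756, 0.654, -0.002, -0.002]
wrist_force: [-0.5, -0.3, -0.2]
opening: 0.567
```

arm_command([
  [0,0,0,0,10],
  [0,0,0,0,10],
  [0,0,0,0,10],
  [0,0,0,0,10],
  [0,0,0,0,10],
  [0,0,0,0,10],
])

```text
clock: 3.2
tool_pos: [0.5751, -0.0355, 0.0546]
tool_rot: [0.757, 0.653, 0.0, -0.0]
wrist_force: [-2.9, 1.3, 6.6]
opening: 0.193
```

```bash
cat >> h.py <<'E'
def arc(cen,deg,n,rot=1.0,rad=None):
    """rows turning the TCP about world point cen by deg (ccw), tool turning with it (times rot)"""
    o=get_obs();r=R.from_quat(o['tool_rot']).as_matrix();p=np.array(o['tool_pos']);v=p[:2]-cen
    print('tcp',p.round(4),'yaw',np.degrees(np.arctan2(r[1,1],r[0,1])).round(1),'q6',o['joint_positions'][5].round(2),'F',o['wrist_force'].round(1),'open',round(o['opening']*88.1,1),'t',o['clock'],'rad',np.hypot(*v).round(4),'ang',np.degrees(np.arctan2(v[1],v[0])).round(1))
    if rad: v=v/np.hypot(*v)*rad
    for i in range(1,n+1):
        a=np.radians(deg*i/n);q=cen+np.array([[np.cos(a),-np.sin(a)],[np.sin(a),np.cos(a)]])@v
        d=r.T@np.array([*(q-p[:2]),0])*1000; print(d.round(1),round(-deg*i/n*rot,1))
E
python3 -c "
from h import *
arc(np.array([.565,-.096]),68.75,16,.9,.06)"
```

```text
tcp [ 0.5751 -0.0355  0.0546] yaw -8.4 q6 0.04 F [-2.9  1.3  6.6] open 17.0 t 3.2 rad 0.0613 ang 80.6
[-1.4 -4.5 -0. ] -3.9
[-1.8 -9.  -0. ] -7.7
[ -2.6 -13.4  -0. ] -11.6
[ -3.7 -17.8  -0. ] -15.5
[ -5.1 -22.1  -0. ] -19.3
[ -6.8 -26.2  -0. ] -23.2
[ -8.8 -30.2  -0. ] -27.1
[-11.2 -34.1  -0. ] -30.9
[-13.8 -37.7  -0. ] -34.8
[-16.7 -41.2  -0. ] -38.7
[-19.8 -44.4  -0. ] -42.5
[-23.1 -47.4  -0. ] -46.4
[-26.7 -50.1  -0. ] -50.3
[-30.5 -52.6  -0. ] -54.1
[-34.4 -54.8  -0. ] -58.0
[-38.5 -56.6  -0. ] -61.9
```

arm_command([
  [-0.5,-4.5,0,-4,10],
  [-1,-9,0,-8,10],
  [-2,-13.5,0,-12,10],
  [-3,-18,0,-15,10],
  [-4.5,-22,0,-19,10],
  [-6,-26,0,-23,10],
  [-8,-30,0,-27,10],
  [-10.5,-34,0,-31,10],
])

```text
clock: 4.0
tool_pos: [0.5418, -0.0389, 0.0547]
tool_rot: [0.554, 0.832, 0.003, 0.001]
wrist_force: [3.0, 9.6, 0.4]
opening: 0.197
```

```bash
python3 -c "
from h import *
arc(np.array([.565,-.096]),36,8,.9,.0605)"
```

```text
tcp [ 0.5418 -0.0389  0.0547] yaw 22.7 q6 -0.52 F [3.  9.6 0.4] open 17.3 t 4.0 rad 0.0616 ang 112.1
[-1.3 -4.8 -0. ] -4.0
[-1.8 -9.5 -0.1] -8.1
[ -2.7 -14.1  -0.1] -12.2
[ -3.9 -18.7  -0.1] -16.2
[ -5.5 -23.2  -0.1] -20.2
[ -7.4 -27.5  -0.2] -24.3
[ -9.7 -31.7  -0.2] -28.4
[-12.3 -35.7  -0.2] -32.4
```

arm_command([
  [-0.5,-4.5,0,-4,10],
  [-1,-9,0,-8,10],
  [-2,-13.5,0,-12,10],
  [-3.5,-18,0,-16,10],
  [-5,-22,0,-20,10],
  [-7,-26.5,0,-24,10],
  [-9,-30.5,0,-28,10],
  [-11.5,-34,0,-32,10],
])

```text
clock: 4.8
tool_pos: [0.5135, -0.0617, 0.0546]
tool_rot: [0.303, 0.953, 0.003, -0.0]
wrist_force: [-1.0, 13.9, 5.7]
opening: 0.196
```

```bash
python3 -c "
from h import *
arc(np.array([.565,-.096]),6,2,.9,.0605)"
```

```text
tcp [ 0.5135 -0.0617  0.0546] yaw 54.7 q6 -1.13 F [-1.  13.9  5.7] open 17.2 t 4.8 rad 0.0619 ang 146.3
[-1.6 -3.1 -0. ] -2.7
[-1.9 -6.3 -0. ] -5.4
```

arm_command([
  [-1,-2.5,0,-2,10],
  [-1.5,-4,0,-2,10],
  [-1.5,-4,0,-2,10],
])

```text
clock: 5.1
tool_pos: [0.5125, -0.0632, 0.0546]
tool_rot: [0.289, 0.957, 0.005, -0.001]
wrist_force: [0.8, 25.3, 7.0]
opening: 0.193
```

arm_command([
  [1,2,0,0,40],
  [1,2,0,0,40],
  [1,2,0,0,40],
  [1,2,0,0,40],
  [1,2,-40,0,40],
  [1,2,-80,0,40],
  [1,2,-100,0,44],
  [1,2,-110,0,50],
])

```text
clock: 5.9
tool_pos: [0.5137, -0.0675, 0.1665]
tool_rot: [0.288, 0.958, 0.0, 0.002]
wrist_force: [-0.6, 0.3, -0.6]
opening: 0.562
```

```bash
python3 -c "
from h import *
plan([.522,-.182,.155],-82,16)
c=cap('scene');s=c['color'][145:255,265:405];cv2.imwrite('pics/s2.png',cv2.resize(s,None,fx=4,fy=4,interpolation=2)[:,:,::-1])"
```

```text
tcp [ 0.5137 -0.0675  0.1665] yaw 56.5 q6 -1.17 F [-0.6  0.3 -0.6] open 49.5 t 5.9
total [-70.1 -91.   11.6] 138.5
[-4. -6.  1.] 8.7
[ -9. -11.   1.] 17.3
[-13. -17.   2.] 26.0
[-18. -23.   3.] 34.6
[-22. -28.   4.] 43.3
[-26. -34.   4.] 52.0
[-31. -40.   5.] 60.6
[-35. -45.   6.] 69.3
[-39. -51.   7.] 77.9
[-44. -57.   7.] 86.6
[-48. -63.   8.] 95.2
[-53. -68.   9.] 103.9
[-57. -74.   9.] 112.6
[-61. -80.  10.] 121.2
[-66. -85.  11.] 129.9
[-70. -91.  12.] 138.5
```

View pics/s2.png

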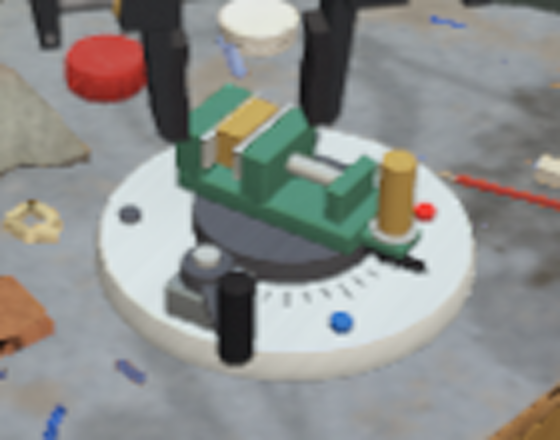

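The picture shows the lever swung onto the loose stop, with the knob at crop (236,318), and the head unmoved. Next is the post.

arm_command([
  [-4,-6,1,8.5,50],
  [-9,-11,1,17,50],
  [-13,-17,2,25.5,50],
  [-18,-23,3,34,50],
  [-22,-28,4,42.5,50],
  [-26,-34,4,51,50],
  [-31,-40,5,59.5,50],
  [-35,-45,6,68,50],
])

```text
clock: 6.75
tool_pos: [0.5153, -0.1238, 0.1556]
tool_rot: [0.776, 0.631, -0.001, -0.001]
wrist_force: [-0.0, -0.7, 0.7]
opening: 0.569
```

```bash
python3 -c "
from h import *
plan([.522,-.182,.155],-82,8)"
```

```text
tcp [ 0.5153 -0.1238  0.1556] yaw -11.8 q6 -0.08 F [-0.  -0.7  0.7] open 50.1 t 6.75
total [-55.6  18.5   0.6] 70.2
[-7.  2.  0.] 8.8
[-14.   5.   0.] 17.6
[-21.   7.   0.] 26.3
[-28.   9.   0.] 35.1
[-35.  12.   0.] 43.9
[-42.  14.   0.] 52.7
[-49.  16.   1.] 61.4
[-56.  18.   1.] 70.2
```

arm_command([
  [-7,2,0,8.5,50],
  [-14,5,0,17,50],
  [-21,7,0,25.5,50],
  [-28,9,0,34,50],
  [-35,12,0,42.5,50],
  [-42,14,0,51,50],
  [-49,16,0,59.5,50],
  [-56,18,0,68,50],
])

```text
clock: 7.55
tool_pos: [0.5218, -0.182, 0.1555]
tool_rot: [0.996, 0.089, -0.002, -0.001]
wrist_force: [-0.4, -0.6, -0.5]
opening: 0.572
```

arm_command([
  [0,0,0,2,50],
  [0,0,0,2,50],
])

```text
clock: 7.75
tool_pos: [0.5218, -0.1819, 0.1557]
tool_rot: [0.997, 0.075, -0.001, -0.001]
wrist_force: [0.1, 0.4, 1.1]
opening: 0.566
```

```bash
python3 -c "
from h import *
c=cap('wrist');save(c,'pics/w3.png')
import pickle;pickle.dump(c,open('w3.pkl','wb'))
plan([.522,-.182,.053],-82,1)
# brass pixels above z .08
g=[]
for v in range(0,400):
  for u in range(100,540):
    if 0<c['z_map'][v,u]<.5:
      q=depthpt(c,(u,v))
      if .080<q[2]<.092 and np.hypot(q[0]-.522,q[1]+.182)<.02: g.append([*q,u,v])
g=np.array(g);print(len(g),g.mean(0) if len(g) else '',np.ptp(g,axis=0))
"
```

```text
tcp [ 0.522  -0.1818  0.1559] yaw -81.4 q6 1.04 F [-0.4 -0.2  0.5] open 49.9 t 7.8
total [  0.2   0.4 102.9] 0.6
[  0.   0. 103.] 0.6
448 [ 5.23915726e-01 -1.81856005e-01  8.51744841e-02  3.19741071e+02
  2.12810268e+02] [1.73616806e-02 1.73647233e-02 7.17760059e-03 2.30000000e+01
 2.30000000e+01]
```

View pics/w3.png

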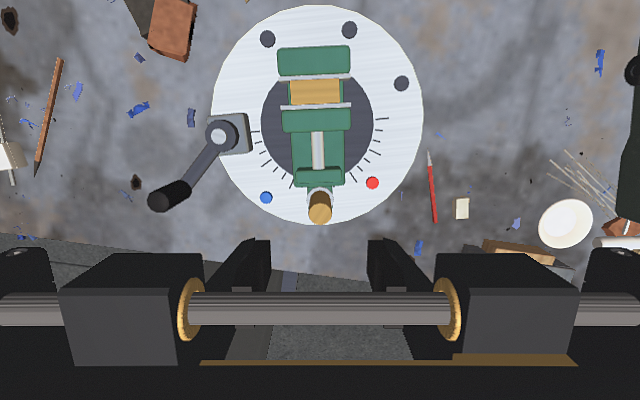

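The wrist view shows the post at (320,213), red at (372,183), blue at (265,197), and the lever loose. The grip centre is (0.524,-0.182). I'm refining the dial centre and red bearing from this view.

```bash
python3 -c "
from h import *
import pickle;c=pickle.load(open('w3.pkl','rb'))
from scipy.optimize import least_squares
h=[]
im=c['color']
for v in range(4,222,3):
    us=[u for u in range(150,450) if im[v,u].min()>185]
    if us:
        for u in (us[0],us[-1]): h.append(atz(c,(u,v),.018)[:2])
h=np.array(h)
r=least_squares(lambda x:np.hypot(*(h-x[:2]).T)-x[2],[.582,-.173,.097],loss='soft_l1',f_scale=.001);print('centre',r.x.round(4))
o=r.x[:2]
R_=im.astype(int);m=(R_[:,:,0]>180)&(R_[:,:,1]<90)&(R_[:,:,2]<90)
m[:, :355]=0;m[:,:,][:, 390:]=0;m[:165]=0;m[200:]=0
v,u=np.nonzero(m);red=atz(c,(u.mean(),v.mean()),.024);print('red',red.round(4),len(u),depthpt(c,(372,183)).round(4))
A=lambda p:np.degrees(np.arctan2(*(np.array(p[:2])-o)[::-1]))%360
post=np.array([.5239,-.1819]);print('post r,ang',np.hypot(*(post-o)),A(post),'red r,ang',np.hypot(*(red[:2]-o)),A(red))
plan([*post,.053],-82,1)
"
```

```text
centre [ 0.5839 -0.1702  0.0937]
red [ 0.5409 -0.2282  0.024 ] 103 [ 0.5402 -0.2283  0.0232]
post r,ang 0.06117809522677908 191.04707445361777 red r,ang 0.07226133048213929 233.43872638491723
tcp [ 0.522  -0.1818  0.1559] yaw -81.4 q6 1.04 F [-0.4 -0.2  0.5] open 49.9 t 7.8
total [  2.1   0.6 102.9] 0.6
[  2.   1. 103.] 0.6
```

arm_command([
  [0.5,0,30,0,50],
  [1,0,60,0,50],
  [1.5,0,80,0,50],
  [2,0,95,0,50],
  [2,0,102,0,50],
  [2,0,102,0,50],
])

```text
clock: 8.4
tool_pos: [0.5243, -0.1812, 0.0546]
tool_rot: [0.997, 0.075, -0.001, -0.0]
wrist_force: [-0.4, 0.1, 0.7]
opening: 0.565
```

arm_command([
  [0,0,0,0,10],
  [0,0,0,0,10],
  [0,0,0,0,10],
  [0,0,0,0,10],
  [0,0,0,0,10],
  [0,0,0,0,10],
])

```text
clock: 9.0
tool_pos: [0.5256, -0.182, 0.0565]
tool_rot: [0.997, 0.075, 0.001, 0.0]
wrist_force: [-0.0, -0.4, 3.5]
opening: 0.194
```

```bash
python3 -c "
from h import *
arc(np.array([.584,-.171]),43,12,.9)"
```

```text
tcp [ 0.5256 -0.182   0.0565] yaw -81.4 q6 1.04 F [-0.  -0.4  3.5] open 17.0 t 9.0 rad 0.0595 ang -169.3
[0.3 3.7 0. ] -3.2
[0.7 7.4 0. ] -6.5
[ 1.4 11.   0. ] -9.7
[ 2.4 14.6  0. ] -12.9
[ 3.6 18.2  0. ] -16.1
[ 4.9 21.6  0. ] -19.4
[ 6.5 25.   0. ] -22.6
[ 8.3 28.2  0. ] -25.8
[10.3 31.4  0. ] -29.0
[12.5 34.4  0. ] -32.2
[14.9 37.2  0.1] -35.5
[17.5 39.9  0.1] -38.7
```

arm_command([
  [0.3,3.8,0,-3,10],
  [0.7,7.6,0,-6.5,10],
  [1.4,11.4,0,-10,10],
  [2.4,15.2,0,-13,10],
  [3.6,18.9,0,-16,10],
  [5,22.5,0,-19.5,10],
  [6.5,26,0,-22.5,10],
  [8.3,29.4,0,-26,10],
])

```text
clock: 9.8
tool_pos: [0.5367, -0.2069, 0.0564]
tool_rot: [0.955, 0.298, -0.001, -0.003]
wrist_force: [-4.4, 9.7, 10.4]
opening: 0.194
```

```bash
python3 -c "
from h import *
arc(np.array([.584,-.171]),17,6,.9,.061)"
```

```text
tcp [ 0.5367 -0.2069  0.0564] yaw -55.3 q6 0.55 F [-4.4  9.7 10.4] open 17.1 t 9.8 rad 0.0593 ang -142.8
[-1.5  3.1 -0. ] -2.6
[-1.1  6.1 -0. ] -5.1
[-0.6  9.1 -0. ] -7.7
[ 0.  12.  -0.1] -10.2
[ 0.8 14.9 -0.1] -12.8
[ 1.8 17.8 -0.1] -15.3
```

arm_command([
  [0,3,0,-2.5,10],
  [0.5,6,0,-5,10],
  [1,9,0,-7.5,10],
  [1.5,12,0,-10,10],
  [2.5,15,0,-12.5,10],
  [3.2,17.5,0,-15,10],
  [3.2,17.5,0,-15,10],
  [3.2,17.5,0,-15,10],
])

```text
clock: 10.6
tool_pos: [0.5492, -0.219, 0.0564]
tool_rot: [0.908, 0.419, -0.0, -0.003]
wrist_force: [-4.4, 10.6, 10.5]
opening: 0.192
```

```bash
python3 -c "
from h import *
arc(np.array([.584,-.171]),3,1,.9)
c=cap('scene');s=c['color'][145:255,265:405];cv2.imwrite('pics/s4.png',cv2.resize(s,None,fx=4,fy=4,interpolation=2)[:,:,::-1])"
```

```text
tcp [ 0.5492 -0.219   0.0564] yaw -40.4 q6 0.28 F [-4.4 10.6 10.5] open 16.9 t 10.6 rad 0.0593 ang -125.9
[ 0.3  3.1 -0. ] -2.7
```

arm_command([
  [0,0,0,0,44],
  [0,0,0,0,44],
  [0,0,0,0,44],
  [0,0,0,0,44],
  [0,0,-30,0,44],
  [0,0,-60,0,44],
  [0,0,-90,0,50],
  [0,0,-100,0,50],
])

```text
clock: 11.45
tool_pos: [0.5522, -0.2231, 0.1593]
tool_rot: [0.908, 0.419, 0.002, 0.002]
wrist_force: [0.4, -0.4, -0.3]
opening: 0.565
```

arm_command([
  [0,0,0,0,50],
  [0,0,0,0,50],
])

```text
clock: 11.65
tool_pos: [0.5495, -0.2218, 0.1544]
tool_rot: [0.908, 0.419, -0.001, -0.001]
wrist_force: [0.2, -0.1, -1.1]
opening: 0.568
```

```bash
python3 -c "
from h import *
c=cap('wrist');save(c,'pics/w5.png')
import pickle;pickle.dump(c,open('w5.pkl','wb'))
g=[]
for v in range(0,400):
  for u in range(100,540):
    if 0<c['z_map'][v,u]<.5:
      q=depthpt(c,(u,v))
      if .080<q[2]<.092 and np.hypot(q[0]-.547,q[1]+.221)<.02: g.append([*q,u,v])
g=np.array(g);print(len(g),g.mean(0).round(4))
im=c['color'].astype(int);m=(im[:,:,0]>180)&(im[:,:,1]<90)&(im[:,:,2]<90)
n,l,s,ce=cv2.connectedComponentsWithStats(m.astype(np.uint8))
for i in range(1,n):
  if s[i,4]>15: print(ce[i],s[i,4],atz(c,ce[i],.024).round(4))
plan([.514,-.066,.155],57,16)
"
```

```text
452 [ 5.486000e-01 -2.200000e-01  8.510000e-02  3.159712e+02  2.154204e+02]
[523.11534968  20.8760218 ] 2202 [ 0.7662 -0.2179  0.024 ]
[353.03787879 250.16666667] 132 [ 0.5396 -0.2851  0.024 ]
tcp [ 0.549  -0.2215  0.1537] yaw -40.4 q6 0.28 F [-0.6  0.2 -0.5] open 49.8 t 11.7
total [  95.7 -127.5   -1. ] -97.4
[ 6. -8. -0.] -6.1
[ 12. -16.  -0.] -12.2
[ 18. -24.  -0.] -18.3
[ 24. -32.  -0.] -24.4
[ 30. -40.  -0.] -30.4
[ 36. -48.  -0.] -36.5
[ 42. -56.  -0.] -42.6
[ 48. -64.  -1.] -48.7
[ 54. -72.  -1.] -54.8
[ 60. -80.  -1.] -60.9
[ 66. -88.  -1.] -67.0
[ 72. -96.  -1.] -73.1
[  78. -104.   -1.] -79.2
[  84. -112.   -1.] -85.2
[  90. -120.   -1.] -91.3
[  96. -127.   -1.] -97.4
```

View pics/w5.png

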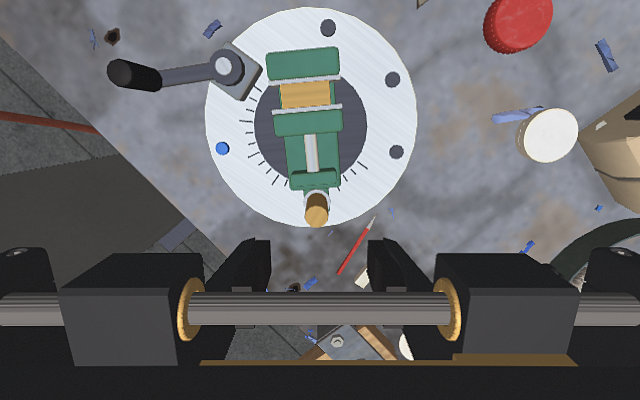

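The red button is now hidden under the post at (316,215), as it should be. The post bearing is about 234.5° and red is 233.6°, which puts the pointer about 1–2 mm from the red centre. Back to the lever knob.

arm_command([
  [6,-8,0,-6,50],
  [12,-16,0,-12,50],
  [18,-24,0,-18,50],
  [24,-32,0,-24,50],
  [30,-40,0,-30,50],
  [36,-48,0,-36,50],
  [42,-56,0,-42,50],
  [48,-64,0,-48,50],
])

```text
clock: 12.5
tool_pos: [0.531, -0.1431, 0.1532]
tool_rot: [0.657, 0.754, -0.001, -0.002]
wrist_force: [-0.5, -0.3, 0.7]
opening: 0.569
```

```bash
python3 -c "
from h import *
plan([.514,-.065,.155],57,8)
import pickle;c=pickle.load(open('w5.pkl','rb'))
g=[]
for v in range(0,400):
  for u in range(90,250):
    if 0<c['z_map'][v,u]<.5:
      q=depthpt(c,(u,v))
      if .082<q[2]<.092 and np.hypot(q[0]-.513,q[1]+.066)<.025: g.append([*q,u,v])
g=np.array(g);print(len(g),g.mean(0).round(4),np.ptp(g,axis=0).round(3))
"
```

```text
tcp [ 0.531  -0.1431  0.1532] yaw 7.8 q6 -0.45 F [-0.5 -0.3  0.7] open 50.2 t 12.5
total [79.7 -6.2 -1.6] -49.2
[10. -1. -0.] -6.1
[20. -2. -0.] -12.3
[30. -2. -1.] -18.4
[40. -3. -1.] -24.6
[50. -4. -1.] -30.7
[60. -5. -1.] -36.9
[70. -5. -1.] -43.0
[80. -6. -2.] -49.2
590 [ 5.148000e-01 -6.370000e-02  8.430000e-02  1.201119e+02  7.264750e+01] [1.7e-02 1.7e-02 5.0e-03 2.8e+01 2.8e+01]
```

arm_command([
  [10,-1,0,-6,50],
  [20,-2,0,-12,50],
  [30,-2,0,-18,50],
  [40,-3,0,-24,50],
  [50,-4,0,-30,50],
  [60,-5,0,-36,50],
  [70,-5,0,-42,50],
  [81,-5,0,-49,50],
])

```text
clock: 13.3
tool_pos: [0.5154, -0.0637, 0.1534]
tool_rot: [0.285, 0.958, -0.0, -0.002]
wrist_force: [0.3, 0.1, -0.0]
opening: 0.569
```

arm_command([
  [0,0,25,0,50],
  [0,0,50,0,50],
  [0,0,75,0,50],
  [0,0,90,0,50],
  [0,0,99,0,50],
  [0,0,99,0,50],
])

```text
clock: 13.9
tool_pos: [0.5146, -0.0639, 0.054]
tool_rot: [0.287, 0.958, -0.0, -0.003]
wrist_force: [0.4, -0.1, 0.3]
opening: 0.567
```

arm_command([
  [0,0,0,0,10],
  [0,0,0,0,10],
  [0,0,0,0,10],
  [0,0,0,0,10],
  [0,0,0,0,10],
  [0,0,0,0,10],
])

```text
clock: 14.5
tool_pos: [0.5172, -0.0647, 0.0575]
tool_rot: [0.287, 0.958, -0.0, 0.0]
wrist_force: [-2.0, -0.7, 4.9]
opening: 0.197
```

```bash
python3 -c "
from h import *
arc(np.array([.565,-.096]),-68.75,16,.9)"
```

```text
tcp [ 0.5172 -0.0647  0.0575] yaw 56.6 q6 -1.16 F [-2.  -0.7  4.9] open 17.3 t 14.5 rad 0.0571 ang 146.8
[-0.1  4.3 -0. ] 3.9
[-0.6  8.5 -0. ] 7.7
[-1.4 12.7 -0. ] 11.6
[-2.5 16.9 -0. ] 15.5
[-3.9 20.9  0. ] 19.3
[-5.6 24.9  0. ] 23.2
[-7.6 28.6  0. ] 27.1
[-9.9 32.3  0. ] 30.9
[-12.4  35.7   0. ] 34.8
[-15.2  39.    0. ] 38.7
[-18.2  42.    0. ] 42.5
[-21.5  44.8   0. ] 46.4
[-24.9  47.3   0. ] 50.3
[-28.5  49.6   0. ] 54.1
[-32.3  51.6   0. ] 58.0
[-36.2  53.3   0. ] 61.9
```

arm_command([
  [0,4.4,0,4,10],
  [-0.5,8.8,0,8,10],
  [-1.3,13,0,12,10],
  [-2.4,17.3,0,15.5,10],
  [-3.8,21.5,0,19,10],
  [-5.5,25.5,0,23,10],
  [-7.5,29.5,0,27,10],
  [-10,33.5,0,31,10],
])

```text
clock: 15.3
tool_pos: [0.5424, -0.0434, 0.0574]
tool_rot: [0.534, 0.845, -0.002, -0.001]
wrist_force: [-8.4, -7.7, 10.0]
opening: 0.194
```

```bash
python3 -c "
from h import *
arc(np.array([.565,-.096]),-36,8,.9)
plan([.575,-.036,.057],-7,1)"
```

```text
tcp [ 0.5424 -0.0434  0.0574] yaw 25.4 q6 -0.57 F [-8.4 -7.7 10. ] open 17.1 t 15.3 rad 0.0572 ang 113.3
[-0.3  4.5 -0. ] 4.0
[-1.   8.9 -0. ] 8.1
[-2.1 13.3 -0. ] 12.2
[-3.5 17.6 -0.1] 16.2
[-5.2 21.7 -0.1] 20.2
[-7.2 25.7 -0.1] 24.3
[-9.6 29.6 -0.1] 28.4
[-12.2  33.2  -0.1] 32.4
tcp [ 0.5424 -0.0434  0.0574] yaw 25.4 q6 -0.57 F [-8.4 -7.7 10. ] open 17.1 t 15.3
total [-7.3 32.6  0.3] 32.4
[-7. 33.  0.] 32.4
```

arm_command([
  [0,4.5,0,4,10],
  [-0.3,8.9,0,8,10],
  [-1,13.2,0,12,10],
  [-2,17.5,0,16,10],
  [-3.2,21.7,0,20,10],
  [-4.7,25.8,0,24,10],
  [-6.5,29.8,0,28,10],
  [-8.5,33,0,32,10],
])

```text
clock: 16.1
tool_pos: [0.5751, -0.0395, 0.0573]
tool_rot: [0.746, 0.666, -0.004, 0.001]
wrist_force: [-9.4, -17.4, 9.2]
opening: 0.193
```

```bash
python3 -c "
from h import *
arc(np.array([.565,-.096]),-4,1,.9)"
```

```text
tcp [ 0.5751 -0.0395  0.0573] yaw -6.5 q6 0.01 F [ -9.4 -17.4   9.2] open 17.0 t 16.1 rad 0.0574 ang 79.9
[-0.4  4.  -0. ] 3.6
```

arm_command([
  [2,1.5,0,0,10],
  [2,3,0,0,10],
  [2,3,0,0,10],
])

```text
clock: 16.4
tool_pos: [0.5752, -0.0393, 0.0571]
tool_rot: [0.745, 0.667, -0.007, -0.001]
wrist_force: [-17.9, -22.0, 16.6]
opening: 0.196
```

arm_command([
  [0,-2,0,0,44],
  [0,-2,0,0,44],
  [0,-2,0,0,44],
  [0,-2,0,0,44],
  [0,-2,-40,0,44],
  [0,-2,-80,0,44],
  [0,-2,-110,0,50],
  [0,-2,-120,0,50],
])

```text
clock: 17.2
tool_pos: [0.5811, -0.0331, 0.1809]
tool_rot: [0.745, 0.667, 0.002, 0.003]
wrist_force: [-0.2, -0.2, 0.0]
opening: 0.57
```

arm_command([
  [20,0,0,0,50],
  [40,0,0,0,50],
  [60,0,0,0,50],
  [80,0,0,0,50],
  [80,0,0,0,50],
  [80,0,0,0,50],
])

```text
clock: 17.8
tool_pos: [0.5866, 0.0464, 0.1753]
tool_rot: [0.745, 0.667, -0.001, -0.001]
wrist_force: [0.8, -0.3, -0.0]
opening: 0.567
```

```bash
python3 -c "
from h import *
s=cap('scene');d=cap('side')
a=cv2.resize(s['color'][150:250,270:395],None,fx=3.2,fy=3.2,interpolation=2);b=cv2.resize(d['color'][160:300,270:400],None,fx=3.2,fy=3.2,interpolation=2)
im=np.zeros((448,816,3),np.uint8);im[:a.shape[0],:400]=a;im[:,400:]=b[:448]
cv2.imwrite('pics/end.png',cv2.resize(im,(780,428))[:,:,::-1])
for c,ce in ((s,(.548,-.220)),(s,(.575,-.036)),(d,(.548,-.220)),(d,(.575,-.036))):
  g=[]
  for v in range(150,300):
    for u in range(260,410):
      if c['z_map'][v,u]>0:
        q=depthpt(c,(u,v))
        if .082<q[2]<.09 and np.hypot(q[0]-ce[0],q[1]-ce[1])<.03: g.append(q)
  print(len(g),np.mean(g,0).round(4) if g else '')
print(get_obs())
"
```

```text
47 [ 0.5447 -0.2188  0.0858]
54 [ 0.5728 -0.0342  0.0849]
82 [ 0.5463 -0.2242  0.0858]
43 [ 0.5748 -0.0397  0.0847]
{'clock': 17.9, 'joint_positions': array([ 3.53779842e-02,  1.50232592e-01,  1.85952504e+00, -4.17013564e-04,
        1.13311074e+00,  1.47533459e-01]), 'qd': array([-0.00911762, -0.00492257, -0.00398231,  0.00131639,  0.00173482,
        0.00118299]), 'joint_torque': array([ 3.94349517e-01, -4.20291030e+01, -3.37942815e+01,  9.40313749e-02,
        5.55564897e-03, -3.38503160e-03]), 'tool_pos': array([0.58687741, 0.04555819, 0.17585731]), 'tool_rot': array([ 7.45568280e-01,  6.66428914e-01, -6.11090626e-04, -2.62824829e-04]), 'wrist_force': array([-0.46176216, -0.60995728, -0.74562035]), 'wrist_torque': array([-8.80505114e-02,  2.77478789e-03,  1.21999256e-05]), 'opening': 0.5665264307501042}
```

View pics/end.png

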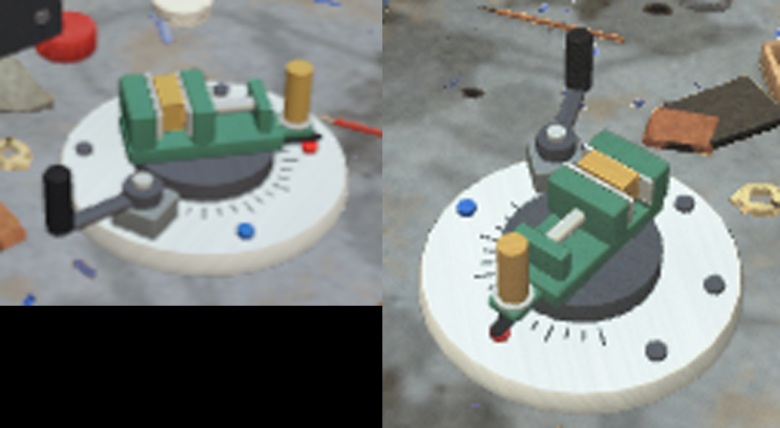

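The pointer lies over the red button at (500,333) in the side crop and (310,145) in the scene crop. The lever is back at its first position, with the knob top within 2–3 mm, and the gripper is clear. Handing in.

```bash
python3 -c "
from bench import *
print(job_done())"
```

```text
the job is handed in; nothing more can be done
None
```

The job is handed in, at about 18 s on the robot clock. I loosened the clamp lever to its loose stop and swung the head by its brass post about 44° counterclockwise to the red marker. I then swung the lever back to its tight stop, let go and moved the gripper clear. The head was only moved while the lever was loose.

**Pointer:** in the last two pictures it lies over the red button. The post's bearing was about 234.5° against 233.6° for red, so the pointer line passes about 1–2 mm from the marker's centre (14 mm allowed).

**Lever:** under load it stood within about 1° of where it started (I took that start as the tight stop), pressed on the stop with roughly 20–30 N. In the last pictures the knob is within about 3 mm of where it started.

**Contact:** the wrist force read near zero at the end, so the robot touches nothing.

**Disagreements:** the dial-centre estimates from the side and wrist cameras differed by about 3 mm, and the post-top readings from the two fixed cameras by about 5 mm. Both are well inside the tolerance. One dial-centre fit, from the scene camera, was poor (25 mm mean error), so I did not use it. No other check failed.

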